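Take the half-cleaned tile out of the vise and hold it over the dusting stand

TASK

The vise holds a half-cleaned burgundy border tile on edge, and its screw nut is already released: slide the moving jaw back a good 3 cm, then take the tile from above at its balance point (the end with the mortar lump is the heavy one), lift it straight out and carry it level to the dusting tray. Finish while still holding it there: level, centred and in line over the slotted wooden stand, its lower edge about 3 cm above the tops of the stand's blocks and touching nothing but your fingers, steady for my colleague to brush off the dust. Leave the vise open and leave the tools, the crumb and the other tiles where they lie.

Things in the scene. Friction and masses are not known exactly. Their poses are not given: they have to be found in the camera images.
- vise: Blue-grey quick-release bench vise, bolted down. Origin on the table (z=0) below the clamped tile's mid-plane, midway along the jaws. x along the jaws, y from moving to fixed jaw, z up. Base 150 mm in x, y -190 to +75 mm. Two steel ways (|x| 32 to 60 mm) carry the tile 34 mm above the table. Nut block at y -186 to -162 mm, 66 mm high; its red-knobbed release lever (already released) 102 mm high at x +50.
- fixed_jaw (a point): Middle of the upper edge of the fixed jaw's rubber face, 79 mm above the table, at vise y = +7.3 mm. The jaw is 124 mm wide; its casting reaches back to vise y = +63 mm. Axes as the vise's.
- jaw (a joint): How far the moving jaw stands open, m: 0 = against the tile (0.7 mm gap), grows as it slides along the vise's -y, end stop at 0.050. Starts 0 to 0.002. It slides against about 4 N of drag and stays where left. Jaw plate 124 mm wide, 79 mm high, rubber-faced. Its threaded spindle and 100 mm T-bar (52 mm high, at vise y = -226 mm minus the opening) go with it.
- spine (a point): Point on top of the moving jaw's upright spine, a cast rib behind the jaw plate: 28 mm wide (along vise x), 74 mm long (along vise y), top 82 mm above the table. Point midway across it, 70 mm from the tile's mid-plane when the jaw is at 0; the rib runs 31 mm outward and 42 mm inward (to the jaw plate) from it. Sides free down to the saddle, 40 mm above the table. Can be pinched from above. Axes as the vise's.
- tile: Border tile on its long edge: burgundy glaze in front, pale clay behind; 200 long, 14 thick, 90 mm high, 0.73 kg +-15%. Origin mid-length, mid-thickness of the lower edge; x to the heavy mortar end, y out of the back, z up. Starts on the vise's ways (34 to 124 mm above table), glaze to the moving jaw, axes parallel to the vise's, middle 15 to 25 mm along vise +x. Jaw open, it stays up, leaning on the fixed jaw.
- balance (a point): Balance point, on the middle of the tile's upper edge: 23 mm from the tile's middle towards the mortar end (tile x = +23, y = 0, z = 90 mm). Grasp here across the 14 mm thickness; the tile is bare 45 mm down to the jaw tops. Axes as the tile's.
- lump (a point): Centre of the rough mortar lump on the tile's back at its heavy end, at tile x = 75, y = 27, z = 41 mm; the lump fills x 52 to 98, y 7 to 48, z 10 to 75 mm of the tile's frame, beyond the end of the fixed jaw. Axes as the tile's.
- tray: Shallow steel dusting tray, 250 by 130 mm, rim 32 mm high, fixed on the table, with a wooden slotted stand in its middle. Origin on the table surface at its centre; x along its length, y across, z up. The slots run along x.
- stand (a point): Centre of the stand, level with the tops of its two slotted wooden blocks, 60 mm above the table. Blocks at x = +38 and -38 mm, 18 mm long in x, 60 mm across in y; their open-topped slots run along x on y = 0, 26 mm wide, 17 mm deep. Axes as the tray's. Hold the tile with its length along x (either way round) and its middle over this point.
- hammer: Bystander: hammer with a wooden handle, 260 mm long, lying behind the vise's fixed jaw along the vise's x (about 165 mm from the tile). Loose.
- brush: Bystander: wooden wire brush, 250 mm long, 34 mm wide, 32 mm high, bristles up, lying on the robot's side of the tray. Loose.
- crumb: Bystander: crumb of broken-off mortar, 48 mm across, 20 mm high, on the table near the tile's mortar end. Loose.
- checker_tile: Bystander: loose square tile, 110 mm, 16 mm thick, lying flat, dark blue and ochre diamonds. On the far side of the table.
- pink_tile: Bystander: loose square pink relief tile, 110 mm, 21 mm thick, lying flat on the far side of the table.
- green_tile: Bystander: loose green bevelled tile, 120 by 60 mm, 15 mm thick, lying flat on the far side of the table.

How it is judged:
On the way, in this order (a step that is already met when the one before it is completed fails the run):
1. the jaw is slid back at least 25 mm while the tile still stands upright in the vise (value of joint jaw above 0.025 m and z of tile in the frame of vise below 0.042 m and angle between tile's own z axis and vertical below 0.15 rad and horizontal distance between tile and vise below 0.045 m), for 0.2 s.
2. the tile, gripped within 18 mm of its balance point, is lifted clear of the jaws, level within 7 degrees, the jaw still open (height (world z) of tile above 0.085 m and angle between tile's own z axis and vertical below 0.12 rad and value of joint jaw above 0.025 m and x of the grasp point in the frame of tile between 0.005 and 0.041 m and contact force between the fingers and tile above 2 N and contact force between tile and vise below 0.1 N and contact force between tile and tray below 0.1 N), for 0.2 s.
At the end, for the whole second after the job is handed in: Held by the fingers within 18 mm of the balance point, touching nothing else, at rest, level within 5 deg; lower edge 12 to 55 mm above the stand's blocks, middle within 20 mm of its centre, in line within 8 deg; jaw open 25 mm or more; no bystander moved 20 mm (contact force between the fingers and tile above 2 N and contact force between tile and vise below 0.1 N and contact force between tile and tray below 0.1 N and x of the grasp point in the frame of tile between 0.005 and 0.041 m and angle between tile's own z axis and vertical below 0.09 rad and z of tile in the frame of stand between 0.012 and 0.055 m and horizontal distance between tile and stand below 0.02 m and angle between the x axis of tile and the x axis of tray, either way round below 0.14 rad and linear speed of tile below 0.02 m/s and angular speed of tile below 0.15 rad/s and value of joint jaw above 0.025 m and distance of each of hammer, brush, crumb, checker_tile, pink_tile, green_tile from where it was at the start of the episode below 0.02 m); the arm keeps its last pose, push and grip.
It fails at once if a bystander is pushed 20 mm or more from its place (distance of any of hammer, brush, crumb, checker_tile, pink_tile, green_tile from where it was at the start of the episode above 0.02 m).
It fails at once if the tile is tipped more than 17 degrees from level (angle between tile's own z axis and vertical above 0.3 rad).
It also fails if it takes over 59 s, if anything falls off the work surface, if the arm or the gripper's body presses on something with over 40 N, if the wrist force passes 120 N, or if a joint passes its speed limit or range.

ROBOT

A 6-joint arm with a two-finger parallel gripper is mounted at the origin on the work surface. World frame = base frame: x ahead of the robot, y to its left, z up, the work surface at z = 0. Lengths are in m, angles in rad, forces in N, time in s.
With the tool pointing down it reaches from about 0.375 to 0.975 m from the base axis. Payload 3.8 kg.
Tool frame: the origin (TCP) lies midway between the tips of the shut fingers; the grasp point (between the pads) lies 19 mm behind it; z points along the fingers, y is the line along which they close (so a half turn about z gives the same grasp; the last joint's range is limited). The gripper opens to 85 mm and grips with 20 to 120 N. Pads are 22 mm wide; open, the fingers measure 114 mm over their backs; the gripper's body (76 mm by 85 mm) begins 54 mm behind the grasp point. The pads swing forward as they close: fully open they stand 13 mm farther back than shut.
Start: joints at [-1.171, 0.264, 1.604, -0, 1.274, -0.037], TCP at [0.286, -0.612, 0.231] pointing down, gripper open.
Joint ranges: [-2.63, 2.63], [-0.94, 2.18], [0.31, 2.57], [-1.31, 4.45], [0, 2.66], [-2.55, 2.55]. Speed limits (rad/s): [2.57, 2.57, 3.14, 3.14, 3.14, 3.14].

INTERFACE

Orientations are given as a rotation vector (axis times angle).
In Python, from workcell import bot gives the robot as it stands.
- The arm moves only by the tool step_arm, never from a script. Its argument "motion" is a list of rows, each a list of 5 numbers: the finger opening in cm, from 0 to 8.54, then the shift along the tool's x, y, z in cm, then the turn about the tool's z in degrees. In form: [[claw, dx, dy, dz, twist], ...]. A call has 1 to 20 rows; each row is the pose to reach, as a shift and turn from the pose commanded when the call began, along the tool's axes at that moment; what a row does not reach only later rows make up. A row lasts 1/10 s, in which the tool goes at most 50 mm and 8.59 degrees, less where a joint would pass 70% of its speed; a pose out of reach is approached as far as the arm can. A call with a gripper value outside its range is refused whole. The fingers move at their own pace and stop on an object; "force" is the grip in N (left out, the last holds). Time passes only in rows, so rows that repeat a pose let the fingers close. It gives the time, the measured TCP pose, the force, the opening and the grip force at its end, in the units of the state.
- bot.read_state(): the state, without advancing time (a new reading comes with each control period).
- bot.read_camera(name): name is "scene" or "top" or "wrist"; returns (picture, depth): 384x512x3 uint8, red, green, blue; 384x512 float32, m along the optical axis (not along the pixel's ray), 0 where there is no reading.
- bot.calibration(name): a dict with "mtx" (3x3 intrinsics, pixels), "origin" and "orientation" of the camera in the world; the wrist camera has in their place "T_tool_cam" (4x4, takes a point from camera to tool coordinates, whose origin is the TCP and whose axes are the flange's). Camera axes: x right, y up, looking along -z (the intrinsics and any distortion apply to the point x, -y, -z); pixel columns grow to the right and rows downward; lengths in m; the calibration is good to about 2 mm. A picture is of the moment at which its call begins: read the wrist's pose just before it. calibration takes no time and is no camera call.
- bot.finish_job(): hands the job in; it is judged then, once.
The state is a dict: "time": time; "q": joint angles; "joint_vel": joint speeds; "joint_torque": joint torques, N m; "tool_pos": TCP position; "tcp_rot": TCP orientation; "wrist_force": force on the tool from outside, world axes, zero at the start; "torque": the same for the moment, N m; "width": opening from 0.0 (shut) to 1.0 (fully open); "grip_force": force on a finger pad.
Only numpy, scipy, OpenCV 4.12 (cv2) and the standard library are available. Lean on these libraries where they do the work, as an engineer would, in place of code of your own. Each camera call takes 0.05 s, during which the arm holds its last target. There are 200 camera calls.

## Working session

There is one attempt and no reset: what is moved stays moved. The work goes in short steps, Python scripts to look and compute and a tool call to move; the robot and the scene stay as the last step left them, time stands still between calls to the robot, and variables do not carry over. Pictures are saved under pics/ and viewed, at most 10 in all, crops included, and the job is handed in when it is done.

Besides the shell and the picture viewer there is one more tool, called after ">>>" by a JSON object that holds its "op" and its "data", one argument or row to a line. step_arm: Moves the arm, as the interface text tells. Its arguments: {"type":"object","properties":{"motion":{"type":"array","items":{"type":"array","items":{"type":"number"}}},"force":{"type":"number"}},"required":["motion"]}

```bash
mkdir -p pics; cat > h.py <<'E'
import numpy as np, cv2
from scipy.spatial.transform import Rotation as R
from workcell import bot
def cam(name):
    s=bot.read_state(); c=bot.calibration(name); im,d=bot.read_camera(name)
    K=np.array(c["mtx"])
    if name=="wrist":
        T=np.eye(4);T[:3,:3]=R.from_rotvec(s["tcp_rot"]).as_matrix();T[:3,3]=s["tool_pos"]
        M=T@np.array(c["T_tool_cam"])
    else:
        M=np.eye(4);o=np.array(c["orientation"]);M[:3,:3]=o if o.shape==(3,3) else R.from_rotvec(o).as_matrix();M[:3,3]=c["origin"]
    return im,d,K,M,c
def cloud(d,K,M):
    v,u=np.mgrid[:d.shape[0],:d.shape[1]]
    p=np.stack([(u-K[0,2])/K[0,0]*d,-(v-K[1,2])/K[1,1]*d,-d],-1)
    return p@M[:3,:3].T+M[:3,3]
def save(n,im): cv2.imwrite("pics/"+n,im[:,:,::-1])
E
python3 - <<'E'
from h import *
s=bot.read_state();print(s)
for n in("scene","top"):
    im,d,K,M,c=cam(n);save(n+"0.png",im);np.savez(n+"0.npz",im=im,d=d,K=K,M=M);print(n,c,(d>0).mean())
E
```

```text
{'time': 0.0, 'q': array([-1.17091879e+00,  2.64719200e-01,  1.60541466e+00,  3.06248029e-05,
        1.27371442e+00, -3.68842821e-02]), 'joint_vel': array([ 0.00070444,  0.00086782, -0.00048346, -0.00057508,  0.00119985,
       -0.00013567]), 'joint_torque': array([ 1.12318616e-03, -5.15109122e+01, -3.67311609e+01,  6.59872327e-06,
        1.30078092e-02,  9.40837594e-06]), 'tool_pos': array([ 0.2852528 , -0.61093054,  0.22996297]), 'tcp_rot': array([-3.06481023e+00, -6.80128166e-01,  5.93894969e-04]), 'wrist_force': array([-0.21328891,  0.32187533, -0.29187479]), 'torque': array([-0.00483144,  0.00253505,  0.00367575]), 'grip_force': 0.0, 'width': 0.99871301758529}
scene {'mtx': array([[352.02665446,   0.        , 256.55288618],
       [  0.        , 352.02665446, 190.85625846],
       [  0.        ,   0.        ,   1.        ]]), 'origin': array([0.96600666, 0.71559456, 0.71579407]), 'orientation': array([0.34363039, 1.08167566, 2.31518831])} 0.9962259928385416
top {'mtx': array([[499.86720977,   0.        , 246.3042633 ],
       [  0.        , 499.86720977, 192.8891144 ],
       [  0.        ,   0.        ,   1.        ]]), 'origin': array([0.44705402, 0.07780412, 1.30598396]), 'orientation': array([ 0.04560439, -0.06281186, -1.58816645])} 0.9962056477864584
```

View pics/top0.png

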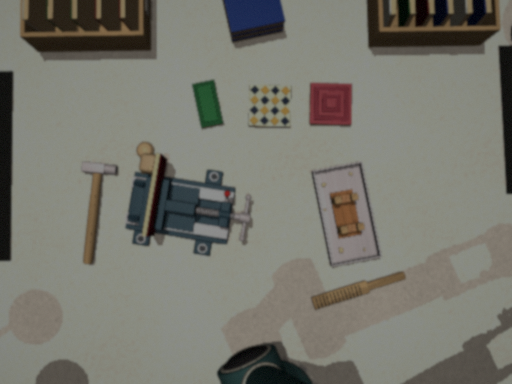

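View pics/scene0.png

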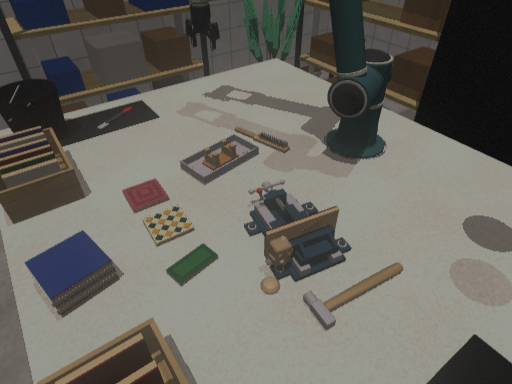

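The top view shows the vise around px (185,205), with the tile edge near (155,195), its mortar end up (+x) and the T-bar at (245,218). The tray is at (345,214), with the brush below it. The scene view agrees. Next I'll measure from depth.

```bash
cat > m.py <<'E'
from h import *
def rect(p):
    (c,wh,a)=cv2.minAreaRect(p.astype(np.float32)); b=cv2.boxPoints((c,wh,a))
    e=[b[1]-b[0],b[2]-b[1]]; e=max(e,key=np.linalg.norm); return np.round(c,4),np.round(wh,4),round(np.degrees(np.arctan2(e[1],e[0]))%180,2)
E
python3 - <<'E'
from m import *
f=np.load("top0.npz");im=f["im"];P=cloud(f["d"],f["K"],f["M"]);z=P[...,2]
hsv=cv2.cvtColor(im,cv2.COLOR_RGB2HSV)
def reg(u0,u1,v0,v1):
    m=np.zeros(z.shape,bool);m[v0:v1,u0:u1]=1;return m
V=reg(120,260,135,260);T=reg(305,385,155,270)
t=V&(z>.112)&(z<.135);print("tile top",t.sum(),rect(P[t][:,:2]),np.median(z[t]))
for lo,hi in((.072,.09),):
    t=V&(z>lo)&(z<hi)
    n,l,st,ce=cv2.connectedComponentsWithStats(t.astype(np.uint8))
    for i in range(1,n):
        if st[i,4]>8: print(lo,st[i],rect(P[l==i][:,:2]),np.median(z[l==i]))
t=T&(z>.05)&(z<.07);n,l,st,ce=cv2.connectedComponentsWithStats(t.astype(np.uint8))
for i in range(1,n):
    if st[i,4]>8: print("stand",st[i],rect(P[l==i][:,:2]),np.median(z[l==i]))
print("stand all",rect(P[t][:,:2]))
t=T&(z>.02)&(z<.045);print("rim",rect(P[t][:,:2]))
print("table z",np.median(z[reg(200,300,280,300)]))
c=np.array([im[v0:v1,u0:u1] for v0,v1,u0,u1 in[(195,225,130,175)]][0]);
cv2.imwrite("pics/vise.png",cv2.resize(im[135:265,115:265,::-1],None,fx=5,fy=4.6,interpolation=cv2.INTER_CUBIC))
E
```

```text
tile top 569 (array([0.53 , 0.288]), array([0.0162, 0.1995]), np.float32(170.06)) 0.12317342952635024
0.072 [152 156  44  75 858] (array([0.5272, 0.2334]), array([0.0955, 0.1837]), np.float32(170.09)) 0.07983514592285168
0.072 [131 176  21  51 326] (array([0.5181, 0.3235]), array([0.0349, 0.1234]), np.float32(170.27)) 0.07853789997861305
stand [350 192   9   9  55] (array([ 0.5206, -0.2073]), array([0.0177, 0.0171]), np.float32(9.91)) 0.05916392792131209
stand [334 196   8   8  52] (array([ 0.5132, -0.1653]), array([0.0178, 0.0173]), np.float32(8.42)) 0.05970409334986515
stand [357 222   8   8  53] (array([ 0.4459, -0.221 ]), array([0.0178, 0.0182]), np.float32(99.73)) 0.05915214732372842
stand [340 225   8   9  54] (array([ 0.4384, -0.1782]), array([0.0179, 0.0165]), np.float32(10.61)) 0.05865110745075697
stand all (array([ 0.4796, -0.1933]), array([0.0941, 0.0608]), np.float32(10.16))
rim (array([ 0.4795, -0.1936]), array([0.2507, 0.1322]), np.float32(9.78))
table z -0.0005117432899900409
```

View pics/vise.png

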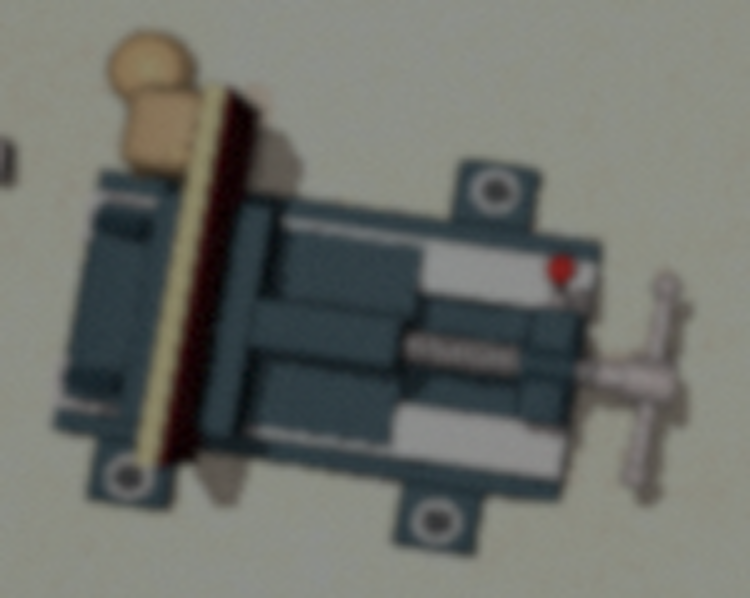

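Crop of the vise: the spine rib is at about (325,330), the red knob at (562,268), the tile edge running from (215,90) to (148,460), and the lump and crumb at the top left. Next I'll compute the vise frame and the first move.

```bash
cat >> m.py <<'E'
def shift(target,yaw,s=None):
    "target TCP, tool x world yaw (deg, tool down) -> cm shifts, twist"
    s=s or bot.read_state(); A=R.from_rotvec(s["tcp_rot"]).as_matrix()
    y0=np.degrees(np.arctan2(A[1,0],A[0,0])); tw=(y0-yaw+180)%360-180
    print("shift cm",np.round(A.T@(np.array(target)-s["tool_pos"])*100,2),"twist",round(tw,2),"tilt",np.round(A[:,2],3))
E
python3 - <<'E'
from m import *
f=np.load("top0.npz");P=cloud(f["d"],f["K"],f["M"])
a=np.radians(-10);x=np.array([np.cos(a),np.sin(a)]);y=np.array([-x[1],x[0]])
O=np.array([.530,.288])-.018*x+.001*y
q=(P[...,:2]-O); X=q@x; Y=q@y; z=P[...,2]
m=(z>.076)&(z<.088)&(Y<-.045)&(Y>-.12)&(abs(X)<.05);print("spine X",np.percentile(X[m],[2,50,98]),"Y",np.percentile(Y[m],[1,99]),np.median(z[m]))
m=(z>.074)&(z<.084)&(abs(X)<.08)&(Y<-.012)&(Y>-.035);print("plate X",np.percentile(X[m],[1,99]),"Y",np.percentile(Y[m],[1,99]))
m=(z>.119)&(z<.13)&(abs(Y)<.03);print("tile",np.percentile(X[m],[1,99]),np.percentile(Y[m],[2,98]))
print("O",O); sp=O-.072*y; print(sp); shift([*sp,.23],80)
E
```

```text
spine X [-0.01348491  0.00018612  0.01338015] Y [-0.10236177 -0.04582073] 0.08130205269957003
plate X [-0.06003904  0.05984704] Y [-0.03378799 -0.01218202]
tile [-0.07916929  0.1153228 ] [-0.00793026  0.00591269]
O [0.51244711 0.29211047]
[0.49994444 0.22120432]
shift cm [ 54.66 -66.33   0.15] twist -54.98 tilt [-0.001  0.002 -1.   ]
```

>>> {"op": "step_arm", "data": {
  "motion": [
    [8,54.7,-66.3,0,-55],
    [8,54.7,-66.3,0,-55],
    [8,54.7,-66.3,0,-55],
    [8,54.7,-66.3,0,-55],
    [8,54.7,-66.3,0,-55],
    [8,54.7,-66.3,0,-55],
    [8,54.7,-66.3,0,-55],
    [8,54.7,-66.3,0,-55],
    [8,54.7,-66.3,0,-55],
    [8,54.7,-66.3,0,-55],
    [8,54.7,-66.3,0,-55],
    [8,54.7,-66.3,0,-55],
    [8,54.7,-66.3,0,-55],
    [8,54.7,-66.3,0,-55],
    [8,54.7,-66.3,0,-55],
    [8,54.7,-66.3,0,-55],
    [8,54.7,-66.3,0,-55],
    [8,54.7,-66.3,0,-55],
    [8,54.7,-66.3,0,-55],
    [8,54.7,-66.3,0,-55]
  ]
}}

```text
time: 2.1
tool_pos: [0.5001, 0.2195, 0.2306]
tcp_rot: [2.406, 2.02, -0.003]
wrist_force: [0.0, -0.5, 0.1]
width: 0.939
grip_force: 0.0
```

```bash
python3 - <<'E'
from m import *
s=bot.read_state();print(s["time"],s["q"],s["tool_pos"])
im,d,K,M,c=cam("wrist");save("w1.png",im);np.savez("w1.npz",im=im,d=d,K=K,M=M)
P=cloud(d,K,M)
a=np.radians(-10);x=np.array([np.cos(a),np.sin(a)]);y=np.array([-x[1],x[0]])
O=np.array([.51245,.29211])
q=(P[...,:2]-O); X=q@x; Y=q@y; z=P[...,2]
m=(z>.076)&(z<.088)&(Y<-.045)&(Y>-.12)&(abs(X)<.05);print("spine",m.sum(),np.percentile(X[m],[2,50,98]),"Y",np.percentile(Y[m],[1,99]),np.median(z[m]))
m=(z>.119)&(z<.13)&(abs(Y)<.03);print("tile",m.sum(),np.percentile(X[m],[1,99]),np.percentile(Y[m],[2,98]),rect(P[m][:,:2]))
shift([*(O-.072*y),.047],80)
E
```

```text
2.1 [ 3.68537764e-01  2.19287836e-02  1.87990756e+00 -7.79195654e-04
  1.24166102e+00  5.42668326e-01] [0.50005747 0.21953055 0.23062349]
spine 1384 [-0.01643482 -0.00287575  0.01056136] Y [-0.10026348 -0.04563441] 0.08125338733048279
tile 4282 [-0.08230201  0.11263464] [-0.00708017  0.00657037] (array([0.5275, 0.2892]), array([0.0137, 0.1997]), np.float32(170.07))
shift cm [ 0.23 -0.04 18.38] twist -0.02 tilt [-0.001 -0.001 -1.   ]
```

View pics/w1.png

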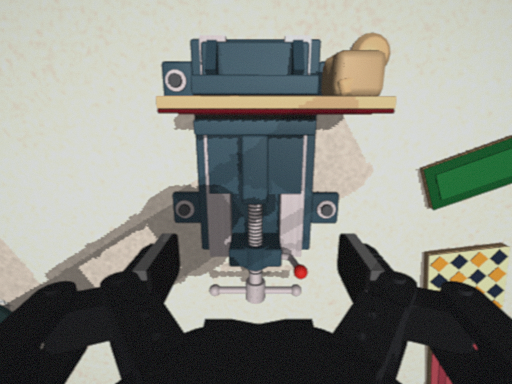

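The wrist view shows the spine rib at (255,165), centred between the fingers (160 and 360). The tile edge is at row 103 and the lump at (358,72). I'll descend and pinch.

>>> {"op": "step_arm", "data": {
  "motion": [
    [7,0.2,-0.2,4,0],
    [7,0.2,-0.2,8,0],
    [7,0.2,-0.2,12,0],
    [7,0.2,-0.2,15,0],
    [7,0.2,-0.2,17,0],
    [7,0.2,-0.2,18.3,0],
    [7,0.2,-0.2,18.3,0],
    [2,0.2,-0.2,18.3,0],
    [2,0.2,-0.2,18.3,0],
    [2,0.2,-0.2,18.3,0],
    [2,0.2,-0.2,18.3,0],
    [2,0.2,-0.2,18.3,0],
    [2,0.2,-0.2,18.3,0],
    [2,0.2,-0.2,18.3,0]
  ],
  "force": 40
}}

```text
time: 3.55
tool_pos: [0.4967, 0.2236, 0.0499]
tcp_rot: [-2.404, -2.017, 0.005]
wrist_force: [-10.7, 1.3, 10.4]
width: 0.323
grip_force: 42.5
```

>>> {"op": "step_arm", "data": {
  "motion": [
    [2,-0.3,-0.1,-0.2,0],
    [2,-0.8,-0.2,-0.2,0],
    [2,-1.4,-0.2,-0.2,0],
    [2,-2.0,-0.2,-0.2,0],
    [2,-2.6,-0.2,-0.2,0],
    [2,-3.2,-0.2,-0.2,0],
    [2,-3.6,-0.2,-0.2,0],
    [2,-3.8,-0.2,-0.2,0],
    [2,-3.8,-0.2,-0.2,0],
    [2,-3.8,-0.2,-0.2,0]
  ]
}}

```text
time: 4.55
tool_pos: [0.4899, 0.185, 0.05]
tcp_rot: [2.406, 2.02, -0.003]
wrist_force: [-0.4, -0.2, -7.8]
width: 0.324
grip_force: 42.4
```

>>> {"op": "step_arm", "data": {
  "motion": [
    [7,0,0,0,0],
    [7,0,0,0,0],
    [7,0,0,0,0],
    [7,0,0,-3,0],
    [7,0,0,-8,0],
    [7,0,0,-13,0],
    [7,0,0,-17,0],
    [7,0,0,-18,0]
  ]
}}

```text
time: 5.35
tool_pos: [0.4944, 0.1869, 0.2379]
tcp_rot: [2.402, 2.017, 0.018]
wrist_force: [0.6, -0.1, 0.3]
width: 0.82
grip_force: 0.0
```

```bash
cat >> m.py <<'E'
def look(pic=None):
    im,d,K,M,c=cam("wrist")
    if pic: save(pic,im)
    P=cloud(d,K,M)
    a=np.radians(-10);x=np.array([np.cos(a),np.sin(a)]);y=np.array([-x[1],x[0]])
    O=np.array([.51245,.29211]);q=(P[...,:2]-O); return P,q@x,q@y,P[...,2],O,x,y
E
python3 - <<'E'
from m import *
P,X,Y,z,O,x,y=look("w2.png")
m=(z>.076)&(z<.088)&(Y<-.04)&(Y>-.16)&(abs(X)<.012);print("spine",m.sum(),np.percentile(X[m],[2,50,98]),"Y",np.percentile(Y[m],[1,99]),np.median(z[m]))
m=(z>.119)&(z<.13)&(abs(Y)<.03);r=rect(P[m][:,:2]);print("tile",m.sum(),np.percentile(X[m],[1,99]),np.percentile(Y[m],[2,98]),r,np.median(z[m]))
shift([*(r[0]+.023*x),.23],170)
E
```

```text
spine 1882 [-0.01146915 -0.00078328  0.0107464 ] Y [-0.13999348 -0.04830486] 0.08104317644012712
tile 4453 [-0.08235801  0.11258097] [-0.00711811  0.00644849] (array([0.5275, 0.2893]), array([0.0144, 0.1998]), np.float32(170.02)) 0.12347941748871405
shift cm [10.67  3.82  0.78] twist -89.96 tilt [ 0.011  0.003 -1.   ]
```

>>> {"op": "step_arm", "data": {
  "motion": [
    [7,2,0.7,0,-8.5],
    [7,4,1.4,0,-17],
    [7,6,2.1,0,-25.5],
    [7,8,2.8,0,-34],
    [7,10,3.5,0,-42.5],
    [7,10.6,3.8,0,-51],
    [7,10.6,3.8,0,-59.5],
    [7,10.6,3.8,0,-68],
    [7,10.6,3.8,0,-76.5],
    [7,10.6,3.8,0,-85],
    [7,10.6,3.8,0,-90],
    [7,10.6,3.8,0,-90],
    [7,10.6,3.8,0,-90]
  ]
}}

```text
time: 6.7
tool_pos: [0.5458, 0.2833, 0.2289]
tcp_rot: [-0.276, -3.128, 0.002]
wrist_force: [0.1, 0.6, -0.1]
width: 0.819
grip_force: 0.0
```

```bash
python3 - <<'E'
from m import *
P,X,Y,z,O,x,y=look("w3.png")
m=(z>.117)&(z<.13)&(abs(Y)<.03)&(X>-.09)&(X<.14);r=rect(P[m][:,:2]);print("tile",m.sum(),np.percentile(X[m],[1,99]),np.percentile(Y[m],[2,98]),r,np.median(z[m]))
s=bot.read_state();print(s["q"],s["tool_pos"],s["time"])
shift([*(np.array([.528,.289])+.023*x),.087],170)
E
```

```text
tile 3616 [-0.08327861  0.11162544] [-0.00634904  0.00697431] (array([0.5272, 0.2898]), array([0.014 , 0.1998]), np.float32(170.04)) 0.12347372189075609
[ 4.38331185e-01  1.53997465e-01  1.73932110e+00 -1.12426047e-04
  1.24976314e+00 -9.56485845e-01] [0.5459259  0.28335802 0.22925085] 6.75
shift cm [-0.45  0.26 14.22] twist -0.08 tilt [-0.001 -0.001 -1.   ]
```

View pics/w3.png

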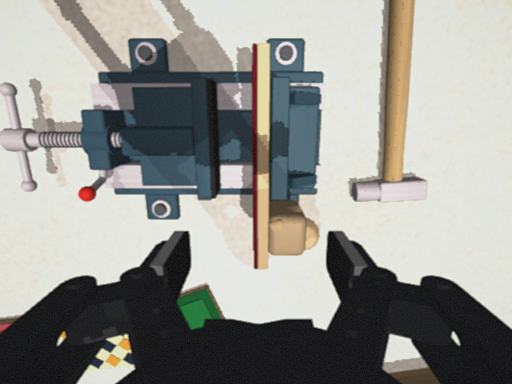

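The wrist view shows the jaw wide open (gap from column 215 to 255). The tile edge is at column 262, midway between the fingers, with the lump at (288,228) and the hammer well clear. I'll descend and grip.

>>> {"op": "step_arm", "data": {
  "motion": [
    [6,-0.4,0.3,4,0],
    [6,-0.4,0.3,8,0],
    [6,-0.4,0.3,11,0],
    [6,-0.4,0.3,13,0],
    [6,-0.4,0.3,14.2,0],
    [6,-0.4,0.3,14.3,0],
    [6,-0.4,0.3,14.3,0],
    [4,-0.4,0.3,14.3,0],
    [2.5,-0.4,0.3,14.3,0],
    [1,-0.4,0.3,14.3,0],
    [0.5,-0.4,0.3,14.3,0],
    [0.5,-0.4,0.3,14.3,0],
    [0.5,-0.4,0.3,14.3,0],
    [0.5,-0.4,0.3,14.3,0],
    [0.5,-0.4,0.3,14.3,0]
  ],
  "force": 80
}}

```text
time: 8.25
tool_pos: [0.5512, 0.2842, 0.0888]
tcp_rot: [0.272, 3.129, -0.004]
wrist_force: [-1.4, -5.8, 5.7]
width: 0.15
grip_force: 78.0
```

>>> {"op": "step_arm", "data": {
  "motion": [
    [0.5,0,-0.1,-0.3,0],
    [0.5,0,-0.15,-0.8,0],
    [0.5,0,-0.15,-1.4,0],
    [0.5,0,-0.15,-2,0],
    [0.5,0,-0.15,-2,0],
    [0.5,0,-0.15,-2,0]
  ],
  "force": 100
}}

```text
time: 8.85
tool_pos: [0.5506, 0.2845, 0.1074]
tcp_rot: [0.273, 3.129, 0.0]
wrist_force: [-0.6, 0.3, -7.6]
width: 0.147
grip_force: 97.7
```

```bash
python3 - <<'E'
from m import *
P,X,Y,z,O,x,y=look("w4.png")
m=(z>.122)&(z<.17)&(abs(Y)<.012)&(X>-.09)&(X<.14);r=rect(P[m][:,:2])
print(r,np.polyfit(X[m],z[m],1),np.percentile(X[m],[1,99]))
s=bot.read_state();print(s["wrist_force"],s["torque"],s["tool_pos"])
E
```

```text
(array([0.5186, 0.2916]), array([0.024, 0.141]), np.float32(168.39)) [0.0204434  0.14282875] [-0.06298022  0.06021428]
[ 1.08396338  0.93084358 -7.33118966] [-0.12047666 -0.02909128 -0.04583416] [0.55048118 0.284477   0.10718176]
```

>>> {"op": "step_arm", "data": {
  "motion": [
    [0.5,0,0,-0.6,0],
    [0.5,0,0,-1.6,0],
    [0.5,0,0,-3,0],
    [0.5,0,0,-4.5,0],
    [0.5,0,0,-6,0],
    [0.5,0,0,-7.5,0],
    [0.5,0,0,-9,0],
    [0.5,0,0,-10,0],
    [0.5,0,0,-10.5,0],
    [0.5,0,0,-10.5,0],
    [0.5,0,0,-10.5,0],
    [0.5,0,0,-10.5,0]
  ]
}}

```text
time: 10.1
tool_pos: [0.5498, 0.2841, 0.211]
tcp_rot: [-0.273, -3.128, 0.002]
wrist_force: [-0.2, 0.4, -7.6]
width: 0.15
grip_force: 97.9
```

```bash
python3 - <<'E'
from m import *
s=bot.read_state();print(s["q"],s["tool_pos"])
shift([.502,-.1895,.207],-170)
E
```

```text
[ 4.36615919e-01  1.73668552e-01  1.75081042e+00  3.16784521e-05
  1.21941385e+00 -9.60106447e-01] [0.54979968 0.28405482 0.21097969]
shift cm [ -3.5  -47.47   0.45] twist -19.97 tilt [-0.002 -0.001 -1.   ]
```

>>> {"op": "step_arm", "data": {
  "motion": [
    [0.5,0,-0.8,0,0],
    [0.5,-0.1,-2.4,0,-1],
    [0.5,-0.3,-4.8,0,-2],
    [0.5,-0.6,-7.8,0,-3],
    [0.5,-0.8,-11,0,-4.5],
    [0.5,-1.1,-14.2,0,-6],
    [0.5,-1.3,-17.4,0,-7.5],
    [0.5,-1.5,-20.6,0,-9],
    [0.5,-1.8,-23.8,0,-10.5],
    [0.5,-2,-27,0,-12],
    [0.5,-2.3,-30.2,0,-13.5],
    [0.5,-2.5,-33.4,0,-15],
    [0.5,-2.8,-36.6,0,-16.5],
    [0.5,-3,-39.8,0,-17.5],
    [0.5,-3.2,-42.6,0,-18.5],
    [0.5,-3.4,-45,0,-19.5],
    [0.5,-3.5,-46.6,0,-20],
    [0.5,-3.5,-47.5,0,-20],
    [0.5,-3.5,-47.5,0,-20],
    [0.5,-3.5,-47.5,0,-20]
  ]
}}

```text
time: 12.1
tool_pos: [0.5025, -0.189, 0.2121]
tcp_rot: [0.274, -3.129, -0.001]
wrist_force: [0.3, 0.6, -8.1]
width: 0.146
grip_force: 98.1
```

```bash
cat > c.py <<'E'
from m import *
import sys
for n in("wrist","top"):
    im,d,K,M,c=cam(n);save(n+sys.argv[1]+".png",im);P=cloud(d,K,M);z=P[...,2]
    q=P[...,:2]-np.array([.4796,-.1935]);a=np.radians(10);x=np.array([np.cos(a),np.sin(a)]);X=q@x;Y=q@np.array([-x[1],x[0]])
    N=(abs(X)<.15)&(abs(Y)<.08)
    m=N&(z>.054)&(z<.066);m&=abs(X)<.06
    print(n,"blocks",m.sum(),"X",np.percentile(X[m],[1,99]),"Y",np.percentile(Y[m],[1,99]),rect(P[m][:,:2]))
    m=N&(z>.025)&(z<.037);print(" rim",rect(P[m][:,:2]))
    zt=float(sys.argv[2]);m=N&(abs(z-zt)<.006)&(abs(Y)<.025);print(" tile top",m.sum(),"X",np.percentile(X[m],[1,99]),"Y",np.percentile(Y[m],[2,98]),rect(P[m][:,:2]),np.polyfit(X[m],z[m],1))
s=bot.read_state();print(s["time"],s["q"],s["tool_pos"],s["torque"]);shift([.502,-.1895,.145],-170)
E
python3 c.py 5 .245
```

```text
wrist blocks 748 X [-0.04961765  0.04303433] Y [-0.02743552  0.03221499] (array([ 0.476 , -0.1917]), array([0.0931, 0.0601]), np.float32(9.85))
 rim (array([ 0.4758, -0.1917]), array([0.2492, 0.1302]), np.float32(9.84))
 tile top 12539 X [-0.07846003  0.04450524] Y [-0.00662171  0.00896012] (array([ 0.4646, -0.1996]), array([0.1266, 0.0397]), np.float32(17.86)) [-0.00064743  0.24666612]
top blocks 119 X [-0.0465252   0.04670681] Y [-0.01626632  0.03100289] (array([ 0.4784, -0.186 ]), array([0.094 , 0.0476]), np.float32(10.25))
 rim (array([ 0.4796, -0.1928]), array([0.2498, 0.1311]), np.float32(9.89))
 tile top 264 X [-0.09686143  0.10112761] Y [-0.00648712  0.00774657] (array([ 0.4812, -0.1928]), array([0.1997, 0.015 ]), np.float32(10.09)) [-0.00293461  0.24643241]
12.2 [-4.05659359e-01  1.60882616e-02  1.92054047e+00  5.33927367e-04
  1.20533339e+00 -2.15232221e+00] [ 0.50270653 -0.18861453  0.21218157] [-0.05754384  0.02761196  0.04189323]
shift cm [ 0.08 -0.08  6.72] twist 0.07 tilt [-0.     0.001 -1.   ]
```

View pics/wrist5.png

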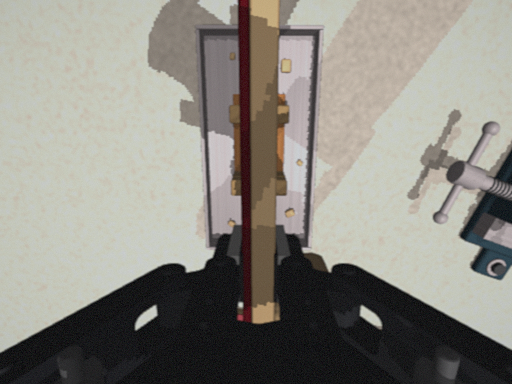

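The wrist view shows the tile edge (column 262) running along the tray's long axis over the stand (rows 95–190). In the top view its centre is about 2 mm off. I'll lower it.

>>> {"op": "step_arm", "data": {
  "motion": [
    [0.5,0.1,0,0.6,0],
    [0.5,0.1,0,1.6,0],
    [0.5,0.1,0,2.8,0],
    [0.5,0.1,0,4,0],
    [0.5,0.1,0,5.2,0],
    [0.5,0.1,0,6.1,0],
    [0.5,0.1,0,6.6,0],
    [0.5,0.1,0,6.6,0],
    [0.5,0.1,0,6.6,0],
    [0.5,0.1,0,6.6,0],
    [0.5,0.1,0,6.6,0],
    [0.5,0.1,0,6.6,0],
    [0.5,0.1,0,6.6,0]
  ]
}}

```text
time: 13.5
tool_pos: [0.5019, -0.1897, 0.1466]
tcp_rot: [-0.274, 3.129, -0.0]
wrist_force: [-0.2, -1.3, -7.5]
width: 0.151
grip_force: 98.0
```

```bash
python3 c.py 6 .180; python3 - <<'E'
from h import *
im,d,*_=cam("scene");save("scene7.png",im)
print(bot.read_state()["joint_vel"])
E
```

```text
wrist blocks 1648 X [-0.04979272  0.04252539] Y [-0.02746129  0.03176894] (array([ 0.4759, -0.1919]), array([0.093 , 0.0601]), np.float32(9.96))
 rim (array([ 0.4709, -0.1927]), array([0.24  , 0.1304]), np.float32(9.8))
 tile top 12522 X [-0.07917677  0.04380788] Y [-0.00726494  0.00831799] (array([ 0.4639, -0.2003]), array([0.1276, 0.0394]), np.float32(17.88)) [0.00061735 0.18123761]
top blocks 65 X [-0.04676082  0.04677588] Y [0.01402407 0.03069302] (array([ 0.4757, -0.1711]), array([0.0939, 0.017 ]), np.float32(10.57))
 rim (array([ 0.4797, -0.1931]), array([0.2502, 0.1316]), np.float32(9.97))
 tile top 200 X [-0.09726971  0.10049233] Y [-0.00728446  0.00653412] (array([ 0.4809, -0.1939]), array([0.1999, 0.0144]), np.float32(10.49)) [-0.00321038  0.18127225]
13.6 [-4.07889958e-01  7.27144120e-02  1.98930780e+00  9.49382111e-06
  1.07931319e+00 -2.15367220e+00] [ 0.50179086 -0.18970776  0.14643198] [-0.11552334 -0.12473917 -0.0338718 ]
shift cm [-0.02  0.02  0.14] twist 0.03 tilt [ 0. -0. -1.]
[-0.00297142  0.00206343  0.00064975 -0.00082191 -0.00119045 -0.0003787 ]
```

View pics/scene7.png

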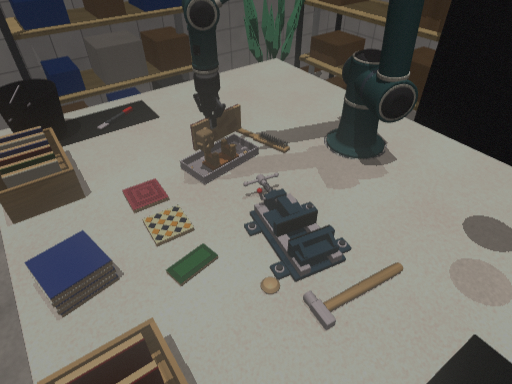

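View pics/top6.png

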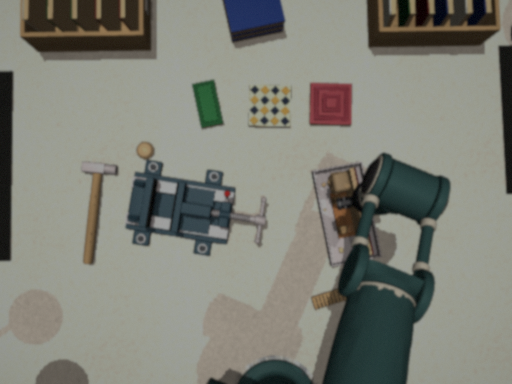

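The scene view shows the tile hanging level over the stand at (215,130). The vise is open and the crumb (270,285), hammer (355,290) and loose tiles are where they were. The top view confirms this: crumb (145,150), hammer (92,210), brush end (320,300). The tile's lower edge is 31 mm above the blocks and about 2 mm off centre, so I'm handing in.

```bash
python3 -c "
from workcell import bot
print(bot.finish_job())"
```

```text
the job is handed in; nothing more can be done
None
```

The job is handed in, with no verdict returned: the tile is held level about 31 mm above the stand's blocks, about 2 mm off centre and in line, the vise is open about 38 mm, and the tools, crumb and other tiles look undisturbed.

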